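# Lock the build-plate hanger on the drain stand with its linchpin

### The arm

A 6-joint arm with a two-finger parallel gripper is mounted at the origin on the work surface. World frame = base frame: x ahead of the robot, y to its left, z up, the work surface at z = 0. Lengths are in m, angles in rad, forces in N, time in s.
With the tool pointing down it reaches from about 0.25 to 0.725 m from the base axis. Payload 4 kg.
Tool frame: the origin (TCP) lies at the very end of the fingers, on their centre line; the grasp point (between the pads) lies 19 mm behind it; z points along the fingers, y is the line along which they close (so a half turn about z gives the same grasp; the last joint's range is limited). The gripper opens to 85 mm and grips with 20 to 120 N. Pads are 22 mm wide; open, the fingers measure 114 mm over their backs; the gripper's body (76 mm by 85 mm) begins 54 mm behind the grasp point. The pads swing forward as they close: fully open they stand 13 mm farther back than shut.
Start: joints at [0, 0.241, 0.005, 1.335, 0, 1.571], TCP at [0.5, -0, 0.203] pointing down, gripper open.
Joint ranges: [-2.72, 2.72], [-1.05, 1.87], [-1.09, 1.28], [-1.99, 2.15], [-1.42, 1.44], [-3.14, 3.14]. Speed limits (rad/s): [2.79, 2.79, 3.14, 3.14, 3.14, 3.14].

### API

Orientations are given as [roll, pitch, yaw] about the fixed x, y, z axes, in that order (R = Rz(yaw) Ry(pitch) Rx(roll)).
In Python, from cell import monitor, grab_frame, job gives the robot as it stands.
- The arm moves only by the shell command python3 -m jog 'ROWS'. ROWS is JSON, a list that holds one entry, the list of rows, each a list of 7 numbers: the shift along the tool's x, y, z in units of 25 mm (1.0 is 25 mm), then the turn, a rotation vector about the tool's x, y, z in units of 5 degrees (1.0 is 5 degrees), then the opening, from 0 (shut) to 1 (fully open). In form: [[[tx, ty, tz, rx, ry, rz, claw], ...]]. A call has 1 to 5 rows; each row shifts and turns the commanded pose from where the row before left it, along the tool's axes as they then stand; what a row does not reach is not made up. A row lasts 1/12 s, in which the tool goes at most 41.7 mm and 7.16 degrees, less where a joint would pass 70% of its speed; a pose out of reach is approached as far as the arm can. A call with a number of a shift or a turn outside -1 to 1 is refused whole. A call with a gripper value outside its range is refused whole. The fingers move at their own pace and stop on an object; the grip force is fixed at half the most. Time passes only in rows, so rows that do not move let the fingers close. It gives the time, the measured TCP pose, the force, the opening and the grip force at its end, in the units of the state.
- monitor.read_state(): the state, without advancing time (a new reading comes with each control period).
- grab_frame(name): name is "scene" or "side" or "wrist"; returns a dict with "pixels" (420x560x3 uint8, red, green, blue), "range_z" (420x560 float32, m along the optical axis (not along the pixel's ray), 0 where there is no reading), "fx", "fy", "cx", "cy" (pixels), "rvec" (rotation vector, rad) and "tvec" (3), from world to camera coordinates, as OpenCV has them. Camera axes: x right, y down, z forward; pixel columns grow to the right and rows downward; lengths in m; the calibration is good to about 2 mm. A picture is of the moment at which its call begins.
- job.finish_job(): hands the job in; it is judged then, once.
The state is a dict: "t": time; "joint_pos": joint angles; "dq": joint speeds; "joint_efforts": joint torques, N m; "tcp_pos": TCP position; "orientation": TCP orientation; "wrist_force": force on the tool from outside, world axes, zero at the start; "wrist_torque": the same for the moment, N m; "gripper_width": opening from 0.0 (shut) to 1.0 (fully open); "grasp_force": force on a finger pad.
Only numpy, scipy, OpenCV 4.12 (cv2) and the standard library are available. Lean on these libraries where they do the work, as an engineer would, in place of code of your own. Each camera call takes 0.05 s, during which the arm holds its last target. There are 200 camera calls.

### The job

Lock the hung build plate onto the drain stand: take the linchpin out of the grey brush holder, push it down through the cross hole near the free end of the stand's square shaft until its shoulder is fully home on the shaft, with its ring still swung back towards the post, and let go of it. Then swing the ring over the pin's stem and down past the free end of the shaft until it hangs round the shaft, below its underside. The shaft sits at a different place in its clamp each time, so feel for the hole gently: never load the stand with more than 25 N, and leave the other things where they are.

Things in the scene. Friction and masses are not known exactly. Their poses are not given: they have to be found in the camera images.
- stand: Fixed aluminium drain stand with a square steel shaft. Origin on the desk under its post; z up; x runs level from the post along the shaft to its free end. Tray foot x -60 to 150 mm, y +-85 mm, 14 mm high; post 36 x 44 mm at x = 0, its clamp cheeks end 5 mm above the shaft. The shaft is springy: it sinks about 1 mm for 4 N, up to 9 mm; it does not slide in its clamp below 70 N.
- shaft_mid (a point): Point on the stand (its axes), 118 mm along x, on the centre line (y = 0) of the shaft's flat top, 170 mm above the desk. The shaft is 22 mm wide, 20 mm high. A hole 11.8 x 11.8 mm goes straight down through it, central in y, its centre anywhere within 13 mm of this point along x (clamped differently each time); the shaft's free end is 17 mm beyond the hole's centre.
- hanger_top (a point): Top centre of the black hanger on the shaft, at the stand's x = 47 mm, 6 mm above the shaft; it spans x = 31 to 63 mm, y +-21 mm. A steel build plate (10 x 130 x 78 mm) hangs under it.
- holder: Fixed brush holder, a block of hard grey silicone, 125 (x) x 64 (y) x 52 mm high; origin under its centre. The linchpin stands in the square hole at x = -12 mm, y = 0 (13 mm wide, right through), its shoulder on the block's top; the brush stands in a round hole at x = 45 mm, y = 16 mm, rising 32 mm above the block.
- pin_grip (a point): Where to grip the loose steel linchpin (about 0.1 kg): axis of its upright stem, 12 x 12 mm, 31 mm above its shoulder's underside (stem from 10 to 46 mm). z up, x away from the ring's hinge: when home, x points to the shaft's free end. Close the fingers along its y, tips above the shoulder's 10 mm thick top; the ring leans back on the -x side, over 17 mm behind the axis.
- pin_seat (a point): On the pin's axis at its shoulder's underside; axes as pin_grip. The shoulder is 36 x 24 x 10 mm (x -25 to 11 mm, y +-12 mm). Below it the shank, 10 x 10 mm square, 40 mm long, the last 5 mm tapering to a round foot 7 mm across. Home: this point lies on the shaft's top face.
- ring_bar (a point): Middle of the far cross bar of the linchpin's ring: a U-shaped loop of 4 mm steel wire, 46 mm between the centres of its sides, 70 mm from hinge axis to cross bar. Its hinge axis is parallel to the pin's y, 20 mm behind the pin's axis (-x) and 5 mm above the shoulder's underside. Lead the bar along its arc: pushed across it, it jams.
- ring (a joint): Ring's angle (rad): 0 level, straight back (-x of the pin); pi/2 upright; pi level ahead (+x) beyond the shaft's free end; above pi it hangs down round the shaft. Stops at 0 and 4.05; starts at 0.9 to 1.2. It passes over the stem and the shaft's end when the pin is home. Stiff: about half a newton at the bar moves it, and it stays where it is left.
- vat: Fixed open translucent red vat, 190 x 148 (over its rims) x 42 mm; origin under its centre; leave alone.
- brush: Short round brush standing in the holder, 18 mm thick, origin at the holder's top; leave alone.
- scraper: Scraper lying on the desk, 185 mm long along its x, 40 mm wide; leave alone.
- mini_cape: Small cured resin figure with a cape, 25 mm base, 41 mm tall, origin under its base; leave alone.
- mini_staff: Small cured resin figure with a staff, 25 mm base, 48 mm tall, origin under its base; leave alone.
- wash_bottle: Upright white bottle, 64 mm thick, 170 mm tall, origin under its base; leave alone.
- cup: Steel cup, 72 mm wide, 80 mm tall, origin under its base; leave alone.
- linchpin: The linchpin as a whole; its origin and axes are those of pin_seat.

How it is judged:
By the outcome, as a careful person would: the job done as asked, in the order asked, and still so for the second after the job is handed in, with the robot touching nothing.
It also fails if it takes over 64 s, if anything falls off the work surface, if the arm or the gripper's body presses on something with over 40 N, if the wrist force passes 120 N, or if a joint passes its speed limit or range.

## Working session

There is one attempt and no reset: what is moved stays moved. The work goes in short steps, Python scripts to look and compute and a shell command to move; the robot and the scene stay as the last step left them, time stands still between calls to the robot, and variables do not carry over. Pictures are saved under pics/ and viewed, at most 12 in all, crops included, and the job is handed in when it is done.

```bash
ls; mkdir -p pics; cat > h.py <<'E'
import numpy as np, cv2
from scipy.spatial.transform import Rotation as R
from cell import monitor, grab_frame, job
def pts(f):
    "world xyz per pixel from depth"
    h,w=f["range_z"].shape; v,u=np.mgrid[:h,:w]; z=f["range_z"]
    c=np.stack([(u-f["cx"])/f["fx"]*z,(v-f["cy"])/f["fy"]*z,z],-1)
    Rm=cv2.Rodrigues(np.array(f["rvec"],float))[0]
    P=(c-np.array(f["tvec"]).reshape(3))@Rm; P[z==0]=np.nan
    return P
def ray(f,u,v,z):
    Rm=cv2.Rodrigues(np.array(f["rvec"],float))[0]; o=-Rm.T@np.array(f["tvec"]).reshape(3)
    d=Rm.T@np.array([(u-f["cx"])/f["fx"],(v-f["cy"])/f["fy"],1]); return o+d*(z-o[2])/d[2]
def proj(f,p):
    return cv2.projectPoints(np.array(p,float).reshape(-1,3),np.array(f["rvec"],float),np.array(f["tvec"],float),np.array([[f["fx"],0,f["cx"]],[0,f["fy"],f["cy"]],[0,0,1]]),None)[0].reshape(-1,2)
def save(f,n): cv2.imwrite(f"pics/{n}.png",f["pixels"][:,:,::-1])
E
python3 - <<'E'
from h import *
import pickle
for n in("scene","side","wrist"):
    f=grab_frame(n); save(f,n+"0"); pickle.dump(f,open(n+"0.pkl","wb"))
    Rm=cv2.Rodrigues(np.array(f["rvec"],float))[0]; print(n,-Rm.T@np.array(f["tvec"]).reshape(3),Rm[2],f["fx"])
a=cv2.imread("pics/scene0.png");b=cv2.imread("pics/side0.png")
print(monitor.read_state())
E
```

```text
pics
scene [ 1.12403271 -0.72423874  0.84487328] [-0.50094749  0.59350994 -0.62991869] 466.17526539452757
side [0.52891916 0.95877145 0.71726272] [ 0.02731424 -0.87239519 -0.48803745] 400.1928247426019
wrist [0.50025021 0.06991027 0.37268112] [-0.00337888 -0.26877574 -0.96319686] 328.8957075556553
{'t': 0.15, 'joint_pos': array([-3.47451710e-05,  2.41243023e-01,  4.04874517e-03,  1.33520484e+00,
        9.68235004e-06,  1.57078097e+00]), 'dq': array([ 0.00038956, -0.00227304,  0.00437875, -0.00153593,  0.00079819,
        0.00033929]), 'joint_efforts': array([-1.62746033e-03, -3.72633219e+01,  2.52638429e+01,  1.23480460e-02,
       -1.30651040e-05,  1.49362950e-05]), 'tcp_pos': array([ 4.99480766e-01, -1.41419409e-05,  2.02321704e-01]), 'orientation': array([-3.13998986e+00, -9.70694599e-06,  1.57077692e+00]), 'wrist_force': array([-0.6623384 ,  0.80012224,  1.50351788]), 'wrist_torque': array([0.02301532, 0.00025662, 0.01878281]), 'grasp_force': 0.0, 'gripper_width': 1.0001586041641144}
```

View pics/scene0.png

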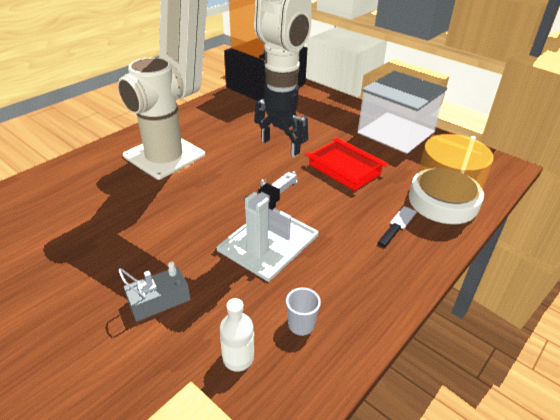

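View pics/side0.png

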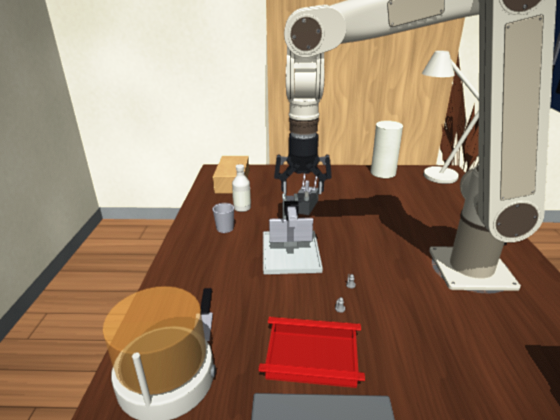

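The scene view shows the stand with its shaft (290,182) at the image centre and the holder at (157,293), with the pin stem at (148,278), ring at (130,280) and brush at (172,270). The side view shows the shaft pointing towards that camera at (291,212). Next I locate the holder and the shaft from depth.

```bash
python3 - <<'E'
from h import *
import pickle
S=pickle.load(open("scene0.pkl","rb")); P=pts(S)
C=pickle.load(open("side0.pkl","rb")); Q=pts(C)
def near(P,lo,hi): 
    return np.all((P>lo)&(P<hi),-1)
# holder top
for nm,F in(("scene",P),("side",Q)):
    for u0,v0,u1,v1,zl,zh in ([(110,260,200,320,.047,.057)] if nm=="scene" else [(290,170,335,225,.047,.057)]):
        m=np.zeros(F.shape[:2],bool); m[v0:v1,u0:u1]=1; m&=(F[...,2]>zl)&(F[...,2]<zh)
        X=F[m]; 
        if len(X)>10: print(nm,"holder top",len(X),np.median(X,0),cv2.minAreaRect((X[:,:2]*1000).astype(np.float32)))
m=np.zeros(P.shape[:2],bool); m[160:290,210:330]=1
for zl,zh in((.165,.174),(.173,.180),(.010,.018)):
    k=m&(P[...,2]>zl)&(P[...,2]<zh); X=P[k]
    print("stand",zl,len(X),np.median(X,0),cv2.minAreaRect((X[:,:2]*1000).astype(np.float32)))
m=np.zeros(Q.shape[:2],bool); m[180:275,255:330]=1
for zl,zh in((.165,.174),(.173,.180),(.010,.018)):
    k=m&(Q[...,2]>zl)&(Q[...,2]<zh); X=Q[k]
    print("stand side",zl,len(X),np.median(X,0),cv2.minAreaRect((X[:,:2]*1000).astype(np.float32)))
# pin stem pts
k=np.zeros(P.shape[:2],bool); k[250:300,105:195]=1
k&=(P[...,2]>.06)&(P[...,2]<.15); 
for v,u in np.argwhere(k)[::6]: print(u,v,np.round(P[v,u]*1000).astype(int),end=";")
def big(f,u0,v0,u1,v1,s,n): cv2.imwrite(f"pics/{n}.png",cv2.resize(f["pixels"][v0:v1,u0:u1,::-1],None,fx=s,fy=s,interpolation=cv2.INTER_CUBIC))
a=cv2.resize(S["pixels"][245:330,100:200,::-1],(400,340),interpolation=cv2.INTER_CUBIC)
b=cv2.resize(S["pixels"][160:245,220:320,::-1],(400,340),interpolation=cv2.INTER_CUBIC)
cv2.imwrite("pics/c1.png",np.hstack([a,b]))
E
```

```text
scene holder top 1055 [ 0.48172349 -0.37661786  0.05230966] ((473.78375244140625, -380.614501953125), (125.81166076660156, 69.79081726074219), 71.1370620727539)
side holder top 151 [ 0.4727327  -0.37592934  0.0546188 ] ((473.6036682128906, -383.5813903808594), (129.5662078857422, 66.65319061279297), 71.8427505493164)
stand 0.165 415 [ 0.52928577 -0.0857794   0.17023389] ((521.7734985351562, -58.95897674560547), (56.4322395324707, 157.892822265625), 3.8238637447357178)
stand 0.173 242 [ 0.52907715 -0.08098088  0.17576959] ((527.0994262695312, -61.422889709472656), (44.43264389038086, 150.43687438964844), 3.9646260738372803)
stand 0.01 588 [ 0.55171595 -0.11919473  0.01351747] ((477.5898132324219, 66.63626098632812), (220.2017822265625, 546.0380859375), 19.798891067504883)
stand side 0.165 196 [ 0.52429692 -0.04073498  0.17192865] ((530.5322265625, -56.13201141357422), (148.06356811523438, 52.014286041259766), 82.99667358398438)
stand side 0.173 162 [ 0.52723365 -0.0736316   0.17710959] ((527.8603515625, -62.502899169921875), (42.62187194824219, 148.6917724609375), 2.718358278274536)
s
[... 1183 characters left out ...]
127 284 [ 476 -443  113];143 284 [ 458 -400   63];150 284 [ 474 -393   69];128 285 [ 477 -442  110];144 285 [ 461 -400   62];150 285 [ 473 -393   65];128 286 [ 476 -442  105];140 286 [ 458 -408   63];146 286 [ 468 -400   63];152 286 [ 478 -391   64];131 287 [ 479 -438  102];142 287 [ 462 -406   62];148 287 [ 474 -399   64];154 287 [ 483 -390   63];139 288 [ 459 -412   61];145 288 [ 470 -404   62];151 288 [ 478 -395   60];138 289 [ 459 -415   60];144 289 [ 472 -408   63];150 289 [ 480 -398   61];140 290 [ 465 -414   60];147 290 [ 477 -404   61];139 291 [ 467 -417   61];136 292 [ 481 -431   81];144 292 [ 476 -411   60];143 293 [ 478 -415   61];140 295 [ 486 -426   72];144 297 [ 488 -420   61];
```

View pics/c1.png

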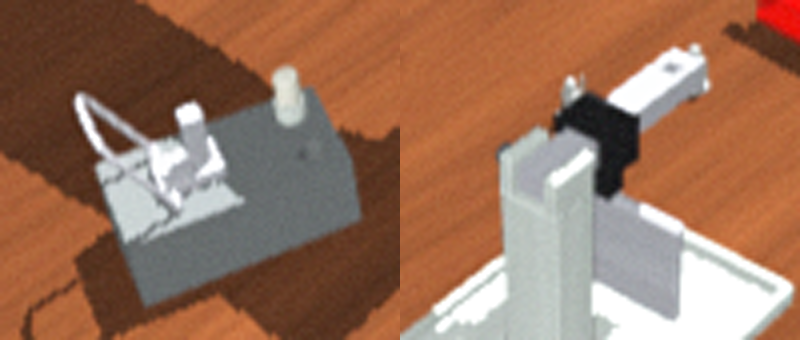

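The left crop shows the pin standing upright with its ring leaning back to the upper left. The right crop shows the shaft's cross hole at scene pixel ≈(287.6,176.4). The start wrist view should also see the shaft.

```bash
python3 - <<'E'
from h import *
import pickle
S=pickle.load(open("scene0.pkl","rb")); W=pickle.load(open("wrist0.pkl","rb")); C=pickle.load(open("side0.pkl","rb"))
h=ray(S,287.6,176.4,.17); print("hole scene",h,"in wrist",proj(W,h),"in side",proj(C,h))
P=pts(W); 
k=(abs(P[...,2]-.17)<.004)&(P[...,1]<.03)&(P[...,1]>-.2)&(abs(P[...,0]-.525)<.05)
X=P[k]; print(len(X),np.median(X,0),cv2.minAreaRect((X[:,:2]*1000).astype(np.float32)))
for y in np.arange(-.06,.0,.01):
    q=X[abs(X[:,1]-y)<.004]; print(round(y,3),len(q),np.round(np.percentile(q[:,0],[2,98]),4) if len(q) else '', np.round(np.median(q[:,2]),4) if len(q) else '')
P=pts(S); k=(abs(P[...,2]-.17)<.004); k[:160]=0;k[250:]=0;k[:,:220]=0;k[:,330:]=0; X=P[k]
for y in np.arange(-.06,.01,.01):
    q=X[abs(X[:,1]-y)<.004]; print(round(y,3),len(q),np.round(np.percentile(q[:,0],[2,98]),4) if len(q) else '')
E
```

```text
hole scene [0.52204994 0.00516439 0.17      ] in wrist [[306.6961365  218.47090239]] in side [[292.81683295 218.79517324]]
4073 [ 0.52639183 -0.02453381  0.16954299] ((529.3926391601562, -41.775230407714844), (43.72740936279297, 128.65493774414062), 1.5300737619400024)
-0.06 2 [0.5283 0.5479] 0.1736
-0.05 505 [0.5095 0.5465] 0.1697
-0.04 344 [0.5162 0.5379] 0.1695
-0.03 348 [0.5158 0.5369] 0.1695
-0.02 359 [0.515  0.5363] 0.1696
-0.01 384 [0.5142 0.5359] 0.1695
-0.06 8 [0.514  0.5488]
-0.05 8 [0.5172 0.5444]
-0.04 20 [0.5145 0.5379]
-0.03 21 [0.514  0.5353]
-0.02 21 [0.5148 0.537 ]
-0.01 18 [0.5127 0.5354]
0.0 13 [0.5137 0.5358]
```

View pics/wrist0.png

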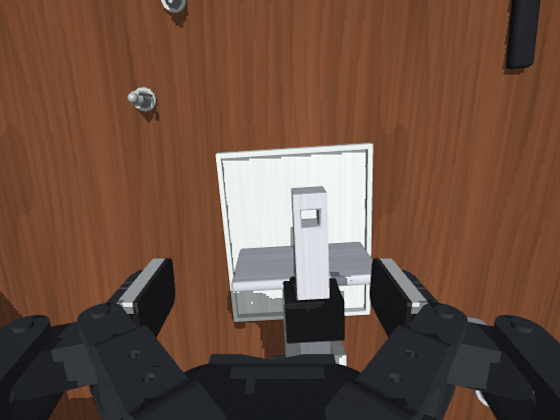

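The wrist view shows the hole at about (310,216) and the shaft centre line along world yaw ≈93.7°. I'll compute the hole from this and move above the pin.

```bash
python3 - <<'E'
from h import *
import pickle
W=pickle.load(open("wrist0.pkl","rb")); g=cv2.cvtColor(W["pixels"],cv2.COLOR_RGB2GRAY); P=pts(W)
low=(P[...,2]<.1); low[:200]=0; low[235:]=0; low[:,:296]=0; low[:,326:]=0
n,l,s,c=cv2.connectedComponentsWithStats(low.astype(np.uint8)); print(s,c)
for u,v in c[1:]: print(ray(W,u,v,.17))
print(g[210:224:3,290:332])
E
python3 -m jog '[[[-0.5,0,-1,0,0,0,1],[-1,-0.1,-1,0,0,0,1],[-1,-0.1,-0.2,0,0,0,1],[-1,-0.1,0,0,0,0,1],[-1,-0.1,0,0,0,0,1]]]'
python3 -m jog '[[[-1,-0.1,0,0,0,0,1],[-1,-0.1,0,0,0,0,1],[-1,-0.1,0,0,0,0,1],[-1,-0.1,0,0,0,0,1],[-1,-0.1,0,0,0,0,1]]]'
python3 -m jog '[[[-1,-0.1,0,0,0,0,1],[-1,-0.1,0,0,0,0,1],[-1,-0.1,0,0,0,0,1],[-1,-0.1,0,0,0,0,1],[-1,-0.1,0,0,0,0,1]]]'
python3 -m jog '[[[0,0,0.5,0,0,0.8,0.6],[0,0,0.5,0,0,1,0.6],[0,0,0.5,0,0,1,0.6],[0,0,0,0,0,1,0.6],[0,0,0,0,0,0,0.6]]]'
python3 - <<'E'
from h import *
import pickle
f=grab_frame("wrist"); save(f,"w1"); pickle.dump(f,open("w1.pkl","wb"))
E
```

```text
[[     0      0    560    420 235075]
 [   301    210     15      9    125]] [[279.48486653 209.49764118]
 [307.96       213.936     ]]
[0.52277706 0.00822756 0.17      ]
[[242 229 131 185 224 223 224 224 223 208 157 175 194 205 213 215 219 221
  228 233 236 244 247 248 250 239 147  63  63 133 149 206 224 222 221 221
  219 234 241 243 242 242]
 [241 245 164 148 213 223 223 223 224 214 165 227 244 240 241 244 242 241
  239 238 241 242 241 242 246 236 149  65  68 141 161 208 224 222 223 222
  217 229 239 242 242 241]
 [240 245 165 142 211 224 224 223 223 221 180 225 243 241 242 243 243 241
  240 238 242 243 243 244 246 254 181  66  68 142 168 212 224 222 222 221
  218 229 238 243 242 241]
 [240 245 183 130 201 224 222 223 224 223 194 152 136 134 135 134 136 136
  136 138 138 138 138 138 139 143 119  83  69 126 170 201 218 222 222 221
  219 229 238 243 242 240]
 [240 244 189 127 198 224 223 223 224 224 202 165 146 143 146 147 146 147
  145 143 145 142 143 142 141 144 144 108  70 127 180 206 218 221 222 221
  219 229 238 242 241 240]]
t: 0.57
tcp_pos: [0.4901, -0.1135, 0.2586]
orientation: [3.14, 0.0, 1.571]
wrist_force: [0.7, -0.2, -0.2]
gripper_width: 0.999
grasp_force: 0.0
t: 0.98
tcp_pos: [0.477, -0.2386, 0.2577]
orientation: [-3.141, -0.0, 1.571]
wrist_force: [-0.2, -1.0, -0.2]
gripper_width: 0.995
grasp_force: 0.0
t: 1.4
tcp_pos: [0.4645, -0.3636, 0.2575]
orientation: [-3.141, -0.001, 1.571]
wrist_force: [0.3, -0.3, -0.1]
gripper_width: 0.999
grasp_force: 0.0
t: 1.82
tcp_pos: [0.4642, -0.3621, 0.2188]
orientation: [-3.138, -0.001, 1.238]
wrist_force: [0.5, 0.4, -0.1]
gripper_width: 0.603
grasp_force: 0.0
```

View pics/w1.png

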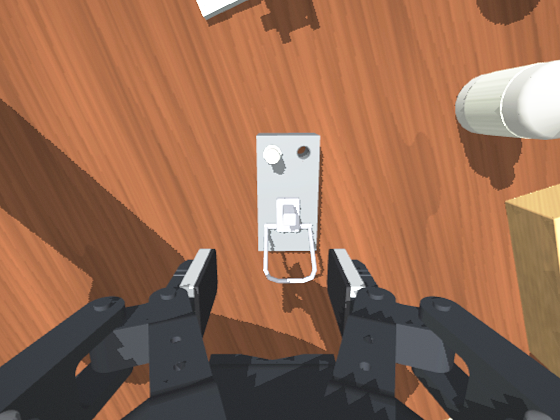

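The wrist view has the holder nearly square to the tool, the pin stem top at about (288,213), the ring bar at about (291,279) and the brush at (272,155).

```bash
python3 - <<'E'
from h import *
import pickle
W=pickle.load(open("wrist0.pkl","rb")); print("hole", ray(W,310,216,.17))
g=cv2.cvtColor(W["pixels"],cv2.COLOR_RGB2GRAY); print(g[200:232,306:312:5].T)
f=pickle.load(open("w1.pkl","rb")); P=pts(f)
m=np.zeros(P.shape[:2],bool); m[125:295,245:335]=1
X=P[m&(abs(P[...,2]-.052)<.004)]; r=cv2.minAreaRect((X[:,:2]*1000).astype(np.float32)); print("holder",r,np.median(X[:,2]))
k=m&(P[...,2]>.088)&(P[...,2]<.102); k[:190]=0;k[232:]=0;k[:,:275]=0;k[:,302:]=0
X=P[k]; print("stem top",len(X),np.median(X,0),X.min(0),X.max(0),cv2.minAreaRect((X[:,:2]*1000).astype(np.float32)))
v,u=np.argwhere(k).T; print("px",u.min(),u.max(),v.min(),v.max())
k=m&(P[...,2]>.058)&(P[...,2]<.066); k[:190]=0;k[232:]=0;k[:,:270]=0;k[:,305:]=0
X=P[k]; print("shoulder",len(X),np.median(X,0),cv2.minAreaRect((X[:,:2]*1000).astype(np.float32)))
k=m.copy(); k[:250]=0; k&=(P[...,2]>.06); X=P[k]; print("ring",len(X),X.max(0),X[X[:,2]>.105].mean(0) if (X[:,2]>.105).any() else 0)
s=monitor.read_state(); print(s["tcp_pos"],s["orientation"])
E
```

```text
hole [0.52413265 0.00683761 0.17      ]
[[221 221 221 221 221 221 222 224 217 192 219 244 242 242 242 242 243 243
  218 136 141 143 146 144 143 143 143 170 220 225 225 227]
 [223 222 222 222 222 221 222 224 206 166 244 243 242 242 242 242 243 240
  191 138 143 142 142 145 147 142 149 191 226 215 223 223]]
holder ((474.0609130859375, -378.72760009765625), (124.78063201904297, 64.14097595214844), 71.16466522216797) 0.05163012370901851
stem top 183 [ 0.47061507 -0.38881563  0.0972259 ] [ 0.46334344 -0.39653032  0.08812953] [ 0.47732549 -0.3830658   0.09905441] ((470.47113037109375, -389.8761291503906), (11.709207534790039, 11.300497055053711), 71.84587097167969)
px 283 295 211 225
shoulder 542 [ 0.46583712 -0.39764906  0.06139148] ((467.9249572753906, -396.30224609375), (35.73454284667969, 36.05860900878906), 71.52295684814453)
ring 767 [ 0.49395884 -0.35800051  0.26928379] [ 0.47334864 -0.39861621  0.19355829]
[ 0.46466029 -0.36230521  0.21971793] [-3.14003643e+00 -5.76802193e-04  1.24088587e+00]
```

```bash
python3 -m jog '[[[-0.5,0.3,0.5,0,0,-0.08,0.6],[-0.46,0.28,0.5,0,0,0,0.6],[0,0,1,0,0,0,0.6],[0,0,1,0,0,0,0.6],[0,0,0,0,0,0,0.6]]]'
python3 - <<'E'
from h import *
f=grab_frame("wrist"); P=pts(f); s=monitor.read_state(); p=s["tcp_pos"]; print(p,s["orientation"])
d=np.linalg.norm(P[...,:2]-np.array([.4705,-.3898]),axis=-1)
k=(d<.014)&(P[...,2]>.09)&(P[...,2]<.105); X=P[k]; print(len(X), cv2.minAreaRect((X[:,:2]*1000).astype(np.float32)),np.median(X[:,2]))
E
```

```text
t: 2.28
tcp_pos: [0.4684, -0.3879, 0.1403]
orientation: [-3.133, -0.003, 1.248]
wrist_force: [-0.6, -0.1, -0.6]
gripper_width: 0.6
grasp_force: 0.0
[ 0.46932195 -0.38851996  0.14299045] [-3.13578138e+00 -2.21794408e-03  1.24779996e+00]
314 ((470.72039794921875, -389.75537109375), (11.715779304504395, 11.062407493591309), 71.72753143310547) 0.09739042661748458
```

```bash
python3 -m jog '[[[0,0,1,0,0,0,0.6],[0,0,1,0,0,0,0.6],[0,0,0.6,0,0,0,0.6],[0,0,0.3,0,0,0,0.6],[0,0,0,0,0,0,0.6]]]'
python3 -m jog '[[[0,0,0,0,0,0,0.6]]]'
```

```text
t: 2.75
tcp_pos: [0.4709, -0.3896, 0.0729]
orientation: [-3.141, -0.0, 1.247]
wrist_force: [0.2, 0.1, 0.1]
gripper_width: 0.599
grasp_force: 0.0
t: 2.83
tcp_pos: [0.4719, -0.3905, 0.0747]
orientation: [3.14, 0.001, 1.247]
wrist_force: [0.3, -0.4, 0.4]
gripper_width: 0.6
grasp_force: 0.0
```

```bash
python3 -m jog '[[[0,-0.05,0.3,0,0,0,0.6],[0,0,0,0,0,0,0.6],[0,0,0,0,0,0,0.4]]]'
python3 -m jog '[[[0,0,0,0,0,0,0.2],[0,0,0,0,0,0,0],[0,0,0,0,0,0,0],[0,0,0,0,0,0,0],[0,0,0,0,0,0,0]]]'
```

```text
t: 3.08
tcp_pos: [0.47, -0.3896, 0.0661]
orientation: [3.141, 0.0, 1.246]
wrist_force: [-0.3, 1.1, 0.4]
gripper_width: 0.473
grasp_force: 0.0
t: 3.5
tcp_pos: [0.4703, -0.3898, 0.0662]
orientation: [3.14, 0.0, 1.246]
wrist_force: [0.2, -0.4, 2.4]
gripper_width: 0.099
grasp_force: 58.7
```

```bash
python3 -m jog '[[[0,0,-0.3,0,0,0,0],[0,0,-0.5,0,0,0,0],[0,0,-1,0,0,0,0],[0,0,-1,0,0,0,0],[0,0,-1,0,0,0,0]]]'
python3 -m jog '[[[0,0,-1,0,0,0,0],[0,0,-1,0,0,0,0],[0,0,-1,0,0,0,0],[0,0,-1,0,0,0,0],[0,0,-0.4,0,0,0,0]]]'
python3 -m jog '[[[0,0,0,0,0,0,0]]]'
python3 - <<'E'
from h import *
f=grab_frame("wrist"); save(f,"w2"); g=grab_frame("scene")
s=monitor.read_state(); u,v=proj(g,s["tcp_pos"])[0].astype(int); print(u,v)
a=cv2.resize(g["pixels"][max(v-45,0):v+45,u-50:u+50,::-1],(400,360),interpolation=cv2.INTER_CUBIC)
cv2.imwrite("pics/c2.png",np.hstack([cv2.resize(f["pixels"][:,:,::-1],(480,360)),a[:,40:360]]))
E
```

```text
t: 3.92
tcp_pos: [0.469, -0.389, 0.161]
orientation: [-3.139, -0.001, 1.246]
wrist_force: [0.3, -0.3, -1.6]
gripper_width: 0.1
grasp_force: 58.7
t: 4.33
tcp_pos: [0.4703, -0.39, 0.2747]
orientation: [3.137, 0.002, 1.246]
wrist_force: [0.1, -0.6, -0.7]
gripper_width: 0.098
grasp_force: 58.8
t: 4.42
tcp_pos: [0.4706, -0.3904, 0.2742]
orientation: [3.136, 0.002, 1.246]
wrist_force: [0.2, -0.2, -0.9]
gripper_width: 0.097
grasp_force: 58.8
133 211
```

View pics/c2.png

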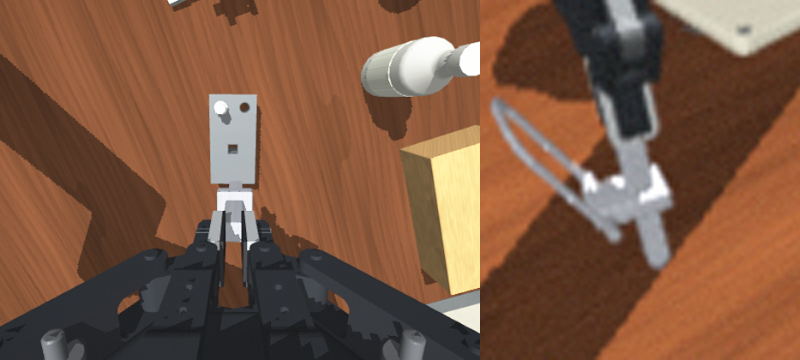

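The pin is held upright in the pads with its ring leaning back, and the holder's hole is empty. I'm carrying it to above the shaft hole.

```bash
python3 -m jog '[[[0.7,-0.14,0,0,0,0,0],[1,-0.19,0,0,0,0,0],[1,-0.19,0,0,0,0,0],[1,-0.19,0,0,0,0,0],[1,-0.19,0,0,0,0,0]]]'
python3 -m jog '[[[1,-0.19,0,0,0,0,0],[1,-0.19,0,0,0,0,0],[1,-0.19,0,0,0,0,0],[1,-0.19,0,0,0,0,0],[1,-0.19,0,0,0,0,0]]]'
python3 -m jog '[[[1,-0.19,0,0,0,0,0],[1,-0.19,0,0,0,0,0],[1,-0.19,0,0,0,0,0],[1,-0.19,0,0,0,0,0],[1,-0.19,0,0,0,0,0]]]'
python3 -m jog '[[[0,0,0,0,0,-1,0],[0,0,0,0,0,-1,0],[0,0,0,0,0,-1,0],[0,0,0,0,0,-1,0],[0,0,0,0,0,-0.46,0]]]'
python3 -m jog '[[[0,0,0,0,0,0,0],[0,0,0,0,0,0,0]]]'
python3 - <<'E'
from h import *
import pickle
f=grab_frame("wrist"); save(f,"w3"); pickle.dump(f,open("w3.pkl","wb"))
g=grab_frame("side"); pickle.dump(g,open("s3.pkl","wb"));q=grab_frame("scene"); pickle.dump(q,open("q3.pkl","wb"))
s=monitor.read_state(); print(s["tcp_pos"],s["orientation"])
h=[.5241,.0055,.17]
for n,x in(("w",f),("side",g),("scene",q)): print(n,proj(x,h),proj(x,s["tcp_pos"]))
u,v=proj(q,s["tcp_pos"])[0].astype(int)
a=cv2.resize(q["pixels"][v-30:v+60,u-40:u+60,::-1],(400,360),interpolation=cv2.INTER_CUBIC)
u,v=proj(g,s["tcp_pos"])[0].astype(int)
b=cv2.resize(g["pixels"][v-30:v+60,u-50:u+50,::-1],(400,360),interpolation=cv2.INTER_CUBIC)
cv2.imwrite("pics/c3.png",np.hstack([a,b]))
E
```

```text
t: 4.93
tcp_pos: [0.4848, -0.2693, 0.2681]
orientation: [-3.137, -0.001, 1.246]
wrist_force: [0.4, -0.7, -1.3]
gripper_width: 0.099
grasp_force: 58.8
t: 5.35
tcp_pos: [0.502, -0.1433, 0.2683]
orientation: [-3.137, 0.0, 1.246]
wrist_force: [0.1, 0.7, -2.1]
gripper_width: 0.097
grasp_force: 58.8
t: 5.77
tcp_pos: [0.5194, -0.0176, 0.2684]
orientation: [-3.138, 0.001, 1.246]
wrist_force: [0.2, 0.4, -1.5]
gripper_width: 0.098
grasp_force: 58.8
t: 6.18
tcp_pos: [0.5194, -0.0186, 0.2683]
orientation: [-3.137, -0.0, 1.639]
wrist_force: [0.3, 0.5, -1.5]
gripper_width: 0.098
grasp_force: 58.8
t: 6.35
tcp_pos: [0.5197, -0.0188, 0.2689]
orientation: [-3.138, -0.0, 1.634]
wrist_force: [0.3, 0.1, -1.3]
gripper_width: 0.099
grasp_force: 58.8
[ 0.52028243 -0.01888726  0.26981987] [-3.14021150e+00 -9.51524014e-05  1.63458279e+00]
w [[279.13042214 172.16156384]] [[272.18580495 245.67736244]]
side [[292.0699128  218.85090735]] [[293.78398673 181.97643267]]
scene [[288.31320091 176.66929592]] [[281.48701233 145.50673869]]
```

View pics/c3.png

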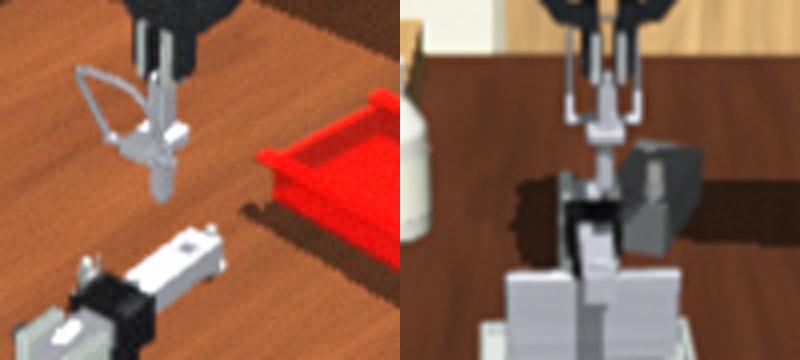

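The pin is 24 mm short of the hole towards the post, upright and with its ring back. The hole is clear at crop (187,247).

```bash
python3 - <<'E'
from h import *
import pickle
f=pickle.load(open("w3.pkl","rb")); P=pts(f)
low=(P[...,2]<.15)|np.isnan(P[...,2]); m=np.zeros_like(low); m[155:190,262:296]=1
n,l,s,c=cv2.connectedComponentsWithStats((low&m).astype(np.uint8)); print(s[1:],c[1:])
top=(abs(P[...,2]-.17)<.004); 
for y in np.arange(-.03,.02,.008):
    q=P[top&(abs(P[...,1]-y)<.003)&(abs(P[...,0]-.525)<.03)]; print(round(y,3),len(q),np.round(np.percentile(q[:,0],[1,50,99]),4) if len(q) else '',np.median(q[:,2]) if len(q) else '')
g=cv2.cvtColor(f["pixels"],cv2.COLOR_RGB2GRAY); 
print(g[172,258:300]); print(g[150:198,279])
print(ray(f,279,172,.17))
q=P[top&(abs(P[...,0]-.524)<.02)]; print("end y",np.percentile(q[:,1],[99.5,100]))
E
python3 -m jog '[[[0.5,0.1,0.3,0,0,0,0],[0.47,0.11,0.4,0,0,0,0],[0,0,0.4,0,0,0,0],[0,0,0,0,0,0,0]]]'
```

```text
[[262 155   4  35 140]
 [293 155   3  35 105]
 [268 162   1   1   1]
 [289 163   1   1   1]
 [270 167   1   1   1]
 [272 166  14  11 141]
 [279 183   1   1   1]] [[263.5        172.        ]
 [294.         172.        ]
 [268.         162.        ]
 [289.         163.        ]
 [270.         167.        ]
 [278.4751773  170.53900709]
 [279.         183.        ]]
-0.03 87 [0.5152 0.5316 0.5369] 0.1696026071627387
-0.022 176 [0.5147 0.5251 0.5362] 0.16957296951808387
-0.014 183 [0.5143 0.5252 0.5357] 0.16955414030824822
-0.006 189 [0.5138 0.5248 0.5358] 0.16953308683213064
0.002 91 [0.5134 0.5301 0.5352] 0.16946971585861345
0.01 123 [0.5129 0.5228 0.5345] 0.1695554372173185
0.018 200 [0.5124 0.5232 0.5339] 0.1696328417679062
[248 248 249 248 248 249 249 249 242 234 234 236 235 219 212 241 249 249
 249 247 248 249 249 249 249 249 251 243 172 165 225 235 233 231 234 248
 251 249 249 248 249 249]
[175 155 197 238 234 233 234 234 234 234 234 233 233 234 225 191 246 250
 249 249 249 249 249 249 250 247 174 151 155 168 218 230 234 233 234 233
 233 233 233 233 233 233 233 233 233 233 233 233]
[0.52398318 0.00562748 0.17      ]
end y [0.02187922 0.02256485]
t: 6.83
tcp_pos: [0.5229, 0.0073, 0.2399]
orientation: [-3.137, -0.001, 1.637]
wrist_force: [-0.2, -1.2, -1.3]
gripper_width: 0.102
grasp_force: 58.7
```

```bash
python3 -m jog '[[[0,0,0,0,0,0,0],[0,0,0,0,0,0,0],[0,0,0,0,0,0,0]]]'; python3 - <<'E'
from h import *
L=[];O=[]
for i in range(4):
    g=grab_frame("side" if i%2 else "scene"); s=monitor.read_state(); L.append(s["tcp_pos"]);O.append(s["orientation"])
    if i<2:
        P=pts(g); 
        for zl,zh in((.188,.198),(.2,.21),(.212,.222)):
            k=(P[...,2]>zl)&(P[...,2]<zh)&(abs(P[...,0]-.524)<.015)&(abs(P[...,1]-.006)<.013); X=P[k]
            v,u=np.argwhere(k).T if len(X) else (np.array([0]),np.array([0]))
            print(i,zl,len(X),np.round(X.mean(0),4),u.mean(),proj(g,[.524,.0056,(zl+zh)/2]))
print(np.array(L),np.array(O)[:,2]); print(s["wrist_force"])
E
```

```text
t: 7.08
tcp_pos: [0.5247, 0.0059, 0.2434]
orientation: [3.141, -0.0, 1.635]
wrist_force: [-0.7, -0.1, -0.8]
gripper_width: 0.101
grasp_force: 58.8
0 0.188 11 [0.5263 0.003  0.1941] 288.6363636363636 [[288.5813757  169.00255417]]
0 0.2 16 [0.5268 0.0017 0.2049] 288.5625 [[288.72631876 164.94256908]]
0 0.212 8 [5.288e-01 5.000e-04 2.150e-01] 289.0 [[288.87320226 160.82823068]]
1 0.188 4 [0.5258 0.0048 0.1957] 291.5 [[292.17305505 211.52749775]]
1 0.2 14 [0.5255 0.0065 0.2052] 291.64285714285717 [[292.20839073 207.63648927]]
1 0.212 13 [0.5265 0.0051 0.217 ] 291.3076923076923 [[292.24411121 203.70310732]]
[[0.52471355 0.0057311  0.24353601]
 [0.5247147  0.00563523 0.24357999]
 [0.52466251 0.00558836 0.24351111]
 [0.52460244 0.00556151 0.243445  ]] [1.63519224 1.63509211 1.6350573  1.63502225]
[ 0.15586257 -0.90459956 -1.09682058]
```

```bash
python3 -m jog '[[[0,-0.03,0.3,0,0,0,0],[0,0,0.3,0,0,0,0],[0,0,0.1,0,0,0,0],[0,0,0.1,0,0,0,0],[0,0,0,0,0,0,0]]]';python3 -m jog '[[[0,0,0.05,0,0,0,0],[0,0,0.05,0,0,0,0],[0,0,0,0,0,0,0]]]'
```

```text
t: 7.7
tcp_pos: [0.523, 0.0056, 0.222]
orientation: [-3.14, -0.0, 1.635]
wrist_force: [1.3, 0.3, -0.5]
gripper_width: 0.1
grasp_force: 58.8
t: 7.95
tcp_pos: [0.5236, 0.0056, 0.2205]
orientation: [3.142, 0.0, 1.635]
wrist_force: [-0.2, -0.5, -1.1]
gripper_width: 0.1
grasp_force: 58.8
```

```bash
python3 -m jog '[[[0,0,0.1,0,0,0,0],[0,0,0.1,0,0,0,0],[0,0,0,0,0,0,0]]]';python3 -m jog '[[[0,0,0.1,0,0,0,0],[0,0,0,0,0,0,0]]]'
```

```text
t: 8.2
tcp_pos: [0.5233, 0.0056, 0.215]
orientation: [-3.141, -0.0, 1.635]
wrist_force: [-0.1, -0.4, -1.5]
gripper_width: 0.099
grasp_force: 58.8
t: 8.37
tcp_pos: [0.5233, 0.0056, 0.2125]
orientation: [-3.141, -0.0, 1.635]
wrist_force: [0.6, -0.8, -2.1]
gripper_width: 0.097
grasp_force: 58.8
```

```bash
python3 -m jog '[[[0,0.02,0.15,0,0,0,0],[0,0,0.15,0,0,0,0],[0,0,0,0,0,0,0]]]';python3 -m jog '[[[0,0,0.15,0,0,0,0],[0,0,0.15,0,0,0,0],[0,0,0.1,0,0,0,0],[0,0,0,0,0,0,0],[0,0,0,0,0,0,0]]]'
```

```text
t: 8.62
tcp_pos: [0.5236, 0.0056, 0.2044]
orientation: [-3.14, -0.0, 1.635]
wrist_force: [-0.5, 0.3, -0.7]
gripper_width: 0.096
grasp_force: 58.8
t: 9.03
tcp_pos: [0.5239, 0.0057, 0.1952]
orientation: [-3.141, -0.0, 1.635]
wrist_force: [-0.1, 0.4, -1.5]
gripper_width: 0.097
grasp_force: 58.7
```

```bash
python3 -m jog '[[[0,0,0.15,0,0,0,0],[0,0,0.15,0,0,0,0],[0,0,0.05,0,0,0,0],[0,0,0,0,0,0,0],[0,0,0,0,0,0,0]]]';python3 -m jog '[[[0,0,0.05,0,0,0,0],[0,0,0,0,0,0,0],[0,0,0,0,0,0,0]]]'
```

```text
t: 9.45
tcp_pos: [0.524, 0.0057, 0.1866]
orientation: [-3.141, -0.0, 1.635]
wrist_force: [-0.1, -0.6, -1.6]
gripper_width: 0.098
grasp_force: 58.7
t: 9.7
tcp_pos: [0.5241, 0.0056, 0.1855]
orientation: [3.142, 0.0, 1.635]
wrist_force: [-0.2, 0.3, -0.8]
gripper_width: 0.096
grasp_force: 58.8
```

```bash
for i in 1; do :; done; python3 -m jog '[[[0,0,0.05,0,0,0,0],[0,0,0,0,0,0,0],[0,0,0,0,0,0,0]]]';python3 -m jog '[[[0,0,0.05,0,0,0,0],[0,0,0,0,0,0,0],[0,0,0,0,0,0,0]]]';python3 -m jog '[[[0,0,0.03,0,0,0,0],[0,0,0,0,0,0,0],[0,0,0,0,0,0,0]]]'
```

```text
t: 9.95
tcp_pos: [0.5241, 0.0057, 0.1842]
orientation: [3.142, 0.0, 1.635]
wrist_force: [-0.3, 0.4, -0.3]
gripper_width: 0.093
grasp_force: 58.8
t: 10.2
tcp_pos: [0.5243, 0.0058, 0.1832]
orientation: [3.141, -0.0, 1.635]
wrist_force: [-0.2, 0.5, 0.5]
gripper_width: 0.105
grasp_force: 59.0
t: 10.45
tcp_pos: [0.5244, 0.0059, 0.1826]
orientation: [3.141, -0.0, 1.636]
wrist_force: [-0.3, 0.7, 1.7]
gripper_width: 0.098
grasp_force: 59.1
```

```bash
python3 -m jog '[[[0,0,0.04,0,0,0,0],[0,0,0,0,0,0,0],[0,0,0,0,0,0,0]]]';python3 -m jog '[[[0,0,0.04,0,0,0,0],[0,0,0,0,0,0,0],[0,0,0,0,0,0,0]]]'
python3 - <<'E'
from h import *
import pickle
f=grab_frame("wrist"); P=pts(f)
for n in("scene","side"):
    g=grab_frame(n); pickle.dump(g,open(n+"4.pkl","wb"));s=monitor.read_state(); u,v=proj(g,s["tcp_pos"])[0].astype(int)
    a=cv2.resize(g["pixels"][v-45:v+45,u-50:u+50,::-1],(400,360),interpolation=cv2.INTER_CUBIC)
    b=a if n=="scene" else np.hstack([b,a])
cv2.imwrite("pics/c4.png",b)
E
```

```text
t: 10.7
tcp_pos: [0.5245, 0.006, 0.1817]
orientation: [3.141, -0.0, 1.636]
wrist_force: [0.6, 2.2, 3.0]
gripper_width: 0.102
grasp_force: 59.4
t: 10.95
tcp_pos: [0.5245, 0.0061, 0.1808]
orientation: [3.14, -0.001, 1.636]
wrist_force: [-0.7, 3.8, 6.1]
gripper_width: 0.099
grasp_force: 59.6
```

View pics/c4.png

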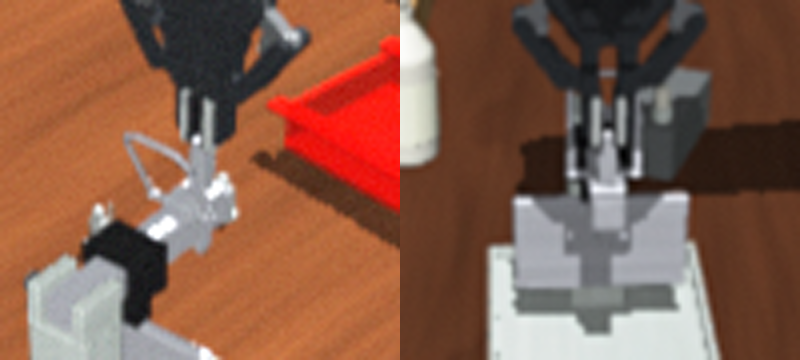

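The shoulder rests on the shaft with the ring still back (scene crop (135,165)), and the force builds as expected. I'll ease off and release.

```bash
python3 -m jog '[[[0,0,-0.06,0,0,0,0],[0,0,0,0,0,0,0],[0,0,0,0,0,0,0]]]';python3 -m jog '[[[0,0,0,0,0,0,0.2],[0,0,0,0,0,0,0.3],[0,0,0,0,0,0,0.4],[0,0,0,0,0,0,0.4],[0,0,0,0,0,0,0.4]]]'
python3 -m jog '[[[0,0,-0.3,0,0,0,0.4],[0,0,-0.5,0,0,0,0.4],[0,0,-1,0,0,0,0.4],[0,0,-1,0,0,0,0.4],[0,0,-1,0,0,0,0.4]]]'
python3 -m jog '[[[0.5,0,-1,0,0,0,0.4],[0,0,-0.2,0,0,0,0],[0,0,0,0,0,0,0],[0,0,0,0,0,0,0],[0,0,0,0,0,0,0]]]'
python3 - <<'E'
from h import *
import pickle
f=grab_frame("wrist"); save(f,"w5"); pickle.dump(f,open("w5.pkl","wb"))
s=monitor.read_state(); print(s["tcp_pos"],s["orientation"])
for n in("scene","side"): pickle.dump(grab_frame(n),open(n+"5.pkl","wb"))
P=pts(f); d=P-np.array([.524,.0056,.17]); c,s_=np.cos(1.632),np.sin(1.632)
A=np.stack([d[...,0]*c+d[...,1]*s_,-d[...,0]*s_+d[...,1]*c,d[...,2]],-1)*1000 # pin frame mm
k=(abs(A[...,0])<8)&(abs(A[...,1])<8)&(A[...,2]>30)&(A[...,2]<60);X=A[k]; print("stem",len(X),X.mean(0),np.percentile(X[:,2],[5,50,95]))
k=(abs(A[...,0]+4)<25)&(abs(A[...,1])<12)&(A[...,2]>5)&(A[...,2]<14);X=A[k]; print("shoulder",len(X),np.median(X,0),X.min(0),X.max(0))
k=(A[...,0]<-22)&(A[...,0]>-80)&(abs(A[...,1])<32)&(A[...,2]>12)&(A[...,2]<85);X=A[k]; print("ring",len(X))
for x in range(-80,-20,5):
    q=X[abs(X[:,0]-x)<2.5]
    if len(q): print(x,len(q),np.round(np.median(q[q[:,1]<0],0)) if (q[:,1]<0).any() else '',np.round(np.median(q[q[:,1]>0],0)) if (q[:,1]>0).any() else '')
E
```

```text
t: 11.35
tcp_pos: [0.5242, 0.0057, 0.1818]
orientation: [3.141, -0.0, 1.635]
wrist_force: [-0.0, 2.5, 3.5]
gripper_width: 0.097
grasp_force: 59.4
t: 11.77
tcp_pos: [0.5238, 0.0054, 0.1813]
orientation: [-3.141, 0.0, 1.635]
wrist_force: [0.4, -0.0, 0.2]
gripper_width: 0.393
grasp_force: 0.0
t: 12.18
tcp_pos: [0.5238, 0.0056, 0.2782]
orientation: [-3.141, 0.0, 1.635]
wrist_force: [0.4, 1.0, -0.9]
gripper_width: 0.402
grasp_force: 0.0
t: 12.6
tcp_pos: [0.5226, 0.0178, 0.3052]
orientation: [-3.139, 0.0, 1.635]
wrist_force: [0.4, 0.3, 0.0]
gripper_width: -0.003
grasp_force: 0.0
[0.52247797 0.0177874  0.30504342] [-3.13830865e+00  9.96768519e-05  1.63506222e+00]
stem 249 [ 1.72569371 -0.71132565 42.8080694 ] [33.2463705  44.26054314 45.64418007]
shoulder 611 [-6.2361297   0.58260294  8.48064278] [-24.94018849 -11.94019613   5.35167095] [11.29472414 11.14210443 13.9058858 ]
ring 239
-40 2 [-38. -25.  45.] 
-35 83 [-35. -23.  37.] [-35.  22.  38.]
-30 82 [-30. -24.  28.] [-30.  22.  28.]
-25 70 [-25. -23.  18.] [-25.  23.  18.]
```

View pics/w5.png

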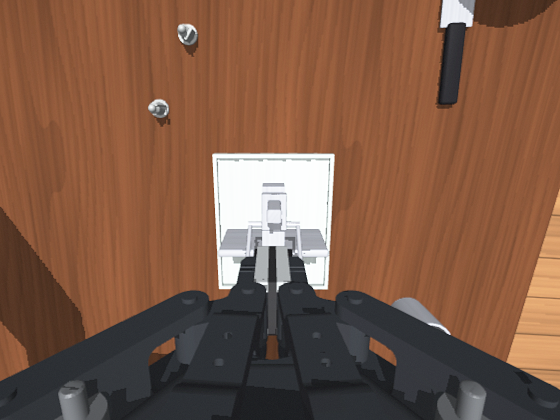

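Pin is released and seated (stem at (273,212), shoulder square on the shaft), and the ring is at about 66°, its bar ≈48 mm behind and 69 mm above the shaft top. I compute the arc push next: first with the finger faces from behind, then with the tips from above.

```bash
cat > arc.py <<'E'
import numpy as np
def bar(t): t=np.radians(t); return np.array([-20-70*np.cos(t),5+70*np.sin(t)])
def rows(wp,lab=''):
    # wp: (x,z,tilt deg) in pin frame mm; tool x,z axes; tilt = lean of body to +x ; row shift in old axes, then turn ry=-dtilt/5
    for a,b in zip(wp[:-1],wp[1:]):
        p=np.radians(a[2]); X=np.array([np.cos(p),-np.sin(p)]); Z=np.array([-np.sin(p),-np.cos(p)])
        d=np.array(b[:2])-np.array(a[:2]); print([round(float(d@X)/25,2),0,round(float(d@Z)/25,2),0,round(-(b[2]-a[2])/5,2),0,0], np.round(b,1))
def tcp(st,o=(.5239,.0056,.17),yaw=1.633):
    d=(np.array(st["tcp_pos"])-o)*1000; c,s=np.cos(yaw),np.sin(yaw); return np.array([d[0]*c+d[1]*s,-d[0]*s+d[1]*c,d[2]])
E
python3 - <<'E'
from arc import *; from h import *
p=tcp(monitor.read_state()); print(p)
wp=[(p[0],p[2],0),(-75,p[2],0),(-75,bar(66)[1]-6,0)]; rows(wp)
wp=[wp[-1]]+[(bar(t)[0]-13,bar(t)[1]-6,0) for t in (64,72,80,88,96,104,112,120,126,132)]; rows(wp)
E
```

```text
[ 12.31017678   0.52929408 135.26033931]
[-3.49, 0, 0.0, 0, 0.0, 0, 0] [-75.  135.3   0. ]
[0.0, 0, 2.89, 0, 0.0, 0, 0] [-75.   62.9   0. ]
[0.45, 0, 0.04, 0, 0.0, 0, 0] [-63.7  61.9   0. ]
[0.36, 0, -0.15, 0, 0.0, 0, 0] [-54.6  65.6   0. ]
[0.38, 0, -0.09, 0, 0.0, 0, 0] [-45.2  67.9   0. ]
[0.39, 0, -0.04, 0, 0.0, 0, 0] [-35.4  69.    0. ]
[0.39, 0, 0.01, 0, 0.0, 0, 0] [-25.7  68.6   0. ]
[0.38, 0, 0.07, 0, 0.0, 0, 0] [-16.1  66.9   0. ]
[0.37, 0, 0.12, 0, 0.0, 0, 0] [-6.8 63.9  0. ]
[0.35, 0, 0.17, 0, 0.0, 0, 0] [ 2.  59.6  0. ]
[0.25, 0, 0.16, 0, 0.0, 0, 0] [ 8.1 55.6  0. ]
[0.23, 0, 0.18, 0, 0.0, 0, 0] [13.8 51.   0. ]
```

```bash
python3 -m jog '[[[-0.9,0,0,0,0,0,0],[-0.9,0,0,0,0,0,0],[-0.9,0,0,0,0,0,0],[-0.8,0,0,0,0,0,0],[0,0,0,0,0,0,0]]]'
python3 -m jog '[[[0,0,0,0,0,0,0]]]'; python3 -c "
from arc import *; from h import *; print(tcp(monitor.read_state()))"
```

```text
t: 13.17
tcp_pos: [0.5286, -0.0725, 0.3056]
orientation: [-3.14, 0.001, 1.631]
wrist_force: [0.7, 0.2, 1.1]
gripper_width: 0.003
grasp_force: 0.0
t: 13.25
tcp_pos: [0.5285, -0.0701, 0.3058]
orientation: [-3.14, -0.001, 1.633]
wrist_force: [-0.2, 0.8, -0.0]
gripper_width: -0.003
grasp_force: 0.0
[-7.58111637e+01  7.72998067e-02  1.35821148e+02]
```

```bash
python3 -m jog '[[[0,0,1,0,0,0,0],[0,0,1,0,0,0,0],[0,0,0.6,0,0,0,0],[0,0,0.32,0,0,0,0],[0,0,0,0,0,0,0]]]'
python3 -m jog '[[[0.25,0,0.04,0,0,0,0],[0.2,0,0,0,0,0,0],[0.18,0,-0.08,0,0,0,0],[0.18,0,-0.07,0,0,0,0],[0,0,0,0,0,0,0]]]'
python3 -m jog '[[[0.19,0,-0.05,0,0,0,0],[0.19,0,-0.04,0,0,0,0],[0.2,0,-0.02,0,0,0,0],[0.19,0,-0.02,0,0,0,0],[0,0,0,0,0,0,0]]]'
cat > ringm.py <<'E'
from arc import *; from h import *
def ring(names=("scene","side")):
    print("tcp",tcp(monitor.read_state()))
    for n in names:
        f=grab_frame(n); P=pts(f); d=P-np.array([.5239,.0056,.17]); c,s=np.cos(1.633),np.sin(1.633)
        A=np.stack([d[...,0]*c+d[...,1]*s,-d[...,0]*s+d[...,1]*c,d[...,2]],-1)*1000
        k=(abs(abs(A[...,1])-23)<5)&(A[...,0]>-95)&(A[...,0]<60)&(np.hypot(A[...,0]+20,A[...,2]-5)<78)&(np.hypot(A[...,0]+20,A[...,2]-5)>25)
        X=A[k]; th=np.degrees(np.arctan2(X[:,2]-5,-(X[:,0]+20)))%360
        h,e=np.histogram(th,bins=np.arange(0,361,6)); i=np.argsort(h)[::-1][:5]; print(n,len(X),[(int(e[j]),int(h[j])) for j in i])
    return f
E
python3 -c "
from ringm import *; ring(('scene','side','wrist'))"
```

```text
t: 13.67
tcp_pos: [0.5274, -0.0682, 0.2315]
orientation: [-3.137, -0.001, 1.636]
wrist_force: [-0.3, -0.3, -0.3]
gripper_width: -0.0
grasp_force: 0.0
t: 14.08
tcp_pos: [0.5283, -0.0479, 0.238]
orientation: [3.139, 0.0, 1.637]
wrist_force: [0.5, -0.3, -0.1]
gripper_width: -0.003
grasp_force: 0.0
t: 14.5
tcp_pos: [0.5264, -0.0288, 0.2399]
orientation: [3.141, -0.0, 1.636]
wrist_force: [1.0, -0.4, -0.1]
gripper_width: 0.001
grasp_force: 0.0
tcp [-34.51991599  -0.31720865  69.89167994]
scene 147 [(60, 28), (354, 22), (342, 18), (336, 17), (0, 15)]
side 85 [(60, 29), (54, 15), (312, 14), (0, 7), (318, 5)]
wrist 922 [(60, 507), (66, 145), (312, 81), (0, 70), (354, 40)]
```

```bash
python3 - <<'E'
from h import *
g=grab_frame("scene"); q=grab_frame("side"); s=monitor.read_state(); print(s["wrist_force"])
u,v=proj(g,s["tcp_pos"])[0].astype(int); a=cv2.resize(g["pixels"][v-40:v+50,u-45:u+55,::-1],(400,360),interpolation=cv2.INTER_CUBIC)
u,v=proj(q,s["tcp_pos"])[0].astype(int); b=cv2.resize(q["pixels"][v-40:v+50,u-50:u+50,::-1],(400,360),interpolation=cv2.INTER_CUBIC)
cv2.imwrite("pics/c6.png",np.hstack([a,b]))
E
```

```text
[0.14824117 0.32497657 0.13547426]
```

View pics/c6.png

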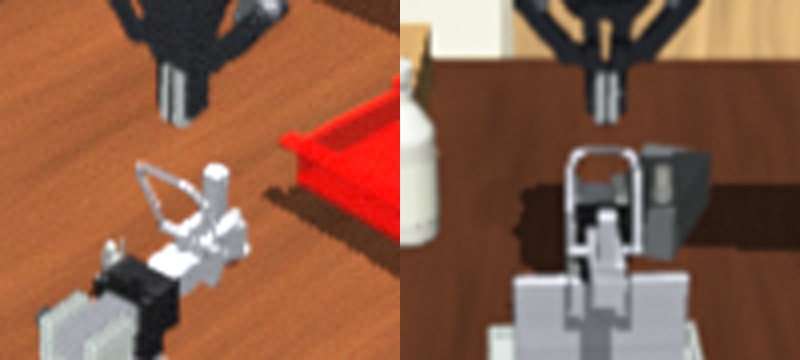

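The ring is untouched at about 65°: in both crops the finger ends sit well above the reported TCP (tips at (178,122) against a TCP at (180,160)). I'll measure the real fingertip height from depth.

```bash
python3 - <<'E'
from arc import *; from h import *
s=monitor.read_state(); p=tcp(s); print(p)
for n in("side","scene"):
    f=grab_frame(n); P=pts(f); d=P-np.array([.5239,.0056,.17]); c,s=np.cos(1.633),np.sin(1.633)
    A=np.stack([d[...,0]*c+d[...,1]*s,-d[...,0]*s+d[...,1]*c,d[...,2]],-1)*1000
    k=(abs(A[...,0]-p[0])<30)&(abs(A[...,1]-p[1])<30)&(A[...,2]>76)&(A[...,2]<150); X=A[k]
    print(n,len(X),X.min(0),X.max(0),np.sort(X[:,2])[:12].round(1))
    for z in range(75,140,8):
        q=X[abs(X[:,2]-z)<4]
        if len(q): print(z,len(q),q[:,0].min().round(1),q[:,0].max().round(1),q[:,1].min().round(1),q[:,1].max().round(1))
E
```

```text
[-35.60280886  -0.23512841  69.63302463]
side 192 [-45.08620171 -28.76801472 102.93880074] [-22.15751842  29.1787501  149.99655807] [102.9 103.9 104.  104.3 104.8 106.  106.5 107.2 107.5 107.5 107.9 107.9]
99 1 -30.6 -30.6 -4.7 -4.7
107 19 -32.9 -25.6 -10.0 11.6
115 31 -35.1 -25.7 -12.5 14.3
123 29 -37.0 -24.2 -12.6 13.8
131 32 -42.3 -24.2 -12.5 13.9
139 30 -45.1 -25.6 -12.8 19.0
scene 248 [-51.29789817 -29.83587629  98.81831073] [-26.59511308  29.6961318  149.70891654] [ 98.8  99.2  99.6 100.1 100.3 101.8 102.1 102.7 102.7 102.8 103.1 104. ]
99 10 -46.4 -28.3 -6.9 8.1
107 30 -48.0 -30.1 -12.9 13.3
115 40 -49.0 -28.8 -14.5 12.6
123 40 -48.4 -29.8 -14.7 14.0
131 39 -50.0 -30.8 -13.8 14.2
139 28 -50.0 -39.5 -14.9 18.1
```

```bash
python3 -m jog '[[[-0.8,0,0,0,0,0,0],[-0.8,0,0,0,0,0,0],[0,0,0,0,0,0,0],[0,0,0,0,0,0,0],[0,0,0,0,0,0,0]]]'
python3 - <<'E'
from arc import *; from h import *
s=monitor.read_state(); p=tcp(s); print(p)
for n in("side","scene"):
    f=grab_frame(n); P=pts(f); d=P-np.array([.5239,.0056,.17]); c,s=np.cos(1.633),np.sin(1.633)
    A=np.stack([d[...,0]*c+d[...,1]*s,-d[...,0]*s+d[...,1]*c,d[...,2]],-1)*1000
    k=(abs(A[...,0]-p[0])<100)&(abs(A[...,1]-p[1])<90)&(A[...,2]>90)&(A[...,2]<260); X=A[k]-p
    for z in range(22,180,10):
        q=X[abs(X[:,2]-z)<5]
        if len(q): print(n,z,len(q),np.percentile(q[:,0],[3,97]).round(),np.percentile(q[:,1],[3,97]).round())
a=p.copy()
wp=[(p[0],p[2],0),(-75,bar(65)[1]-38,0)]+[(bar(t)[0]-13,bar(t)[1]-38,0) for t in (64,70,76,82,88,94,100,106,112,118,123,128)]; rows(wp)
E
```

```text
t: 15.27
tcp_pos: [0.5289, -0.0696, 0.2397]
orientation: [-3.141, -0.001, 1.635]
wrist_force: [-0.3, -1.2, 0.0]
gripper_width: -0.002
grasp_force: 0.0
[-75.31984574  -0.28250977  69.65217941]
side 32 7 [ 5. 10.] [-4.  6.]
side 42 29 [ 1. 10.] [-10.  15.]
side 52 36 [ 2. 11.] [-10.  14.]
side 62 35 [ 1. 11.] [-10.  15.]
side 72 43 [-0. 10.] [-23.  22.]
side 82 89 [-10.  12.] [-31.  33.]
side 92 93 [-12.  14.] [-38.  41.]
side 102 99 [-13.  16.] [-46.  49.]
side 112 113 [-1. 16.] [-52.  56.]
side 122 176 [-7. 16.] [-58.  59.]
side 132 126 [-2. 19.] [-45.  47.]
side 142 126 [ 4. 16.] [-39.  40.]
side 152 62 [-1. 12.] [-37.  37.]
side 162 84 [ 8. 35.] [-34.  35.]
side 172 107 [ 9. 36.] [-34.  35.]
scene 32 19 [-12.   3.] [-11.  12.]
scene 42 47 [-13.   4.] [-13.  12.]
scene 52 51 [-12.   4.] [-13.  12.]
scene 62 47 [-12.   4.] [-13.  12.]
scene 72 52 [-13.  -5.] [-28.  24.]
scene 82 134 [-14.  10.] [-33.  35.]
scene 92 116 [-17.  11.] [-42.  42.]
scene 102 147 [-18.   7.] [-50.  49.]
scene 112 177 [-18.   1.] [-59.  56.]
scene 122 217 [-19.   9.] [-60.  56.]
scene 132 189 [-20.   4.] [-46.  35.]
scene 142 118 [-13.   6.] [-40.  35.]
scene 152 51 [-32.   6.] [-38. -10.]
scene 162 137 [-37.  10.] [-37.  16.]
scene 172 168 [-37.  11.] [-37.  18.]
[0.01, 0, 1.57, 0, 0.0, 0, 0] [-75.   30.4   0. ]
[0.45, 0, 0.02, 0, 0.0, 0, 0] [-63.7  29.9   0. ]
[0.27, 0, -0.11, 0, 0.0, 0, 0] [-56.9  32.8   0. ]
[0.28, 0, -0.09, 0, 0.0, 0, 0] [-49.9  34.9   0. ]
[0.29, 0, -0.06, 0, 0.0, 0, 0] [-42.7  36.3   0. ]
[0.29, 0, -0.03, 0, 0.0, 0, 0] [-35.4  37.    0. ]
[0.29, 0, 0.01, 0, 0.0, 0, 0] [-28.1  36.8   0. ]
[0.29, 0, 0.04, 0, 0.0, 0, 0] [-20.8  35.9   0. ]
[0.29, 0, 0.07, 0, 0.0, 0, 0] [-13.7  34.3   0. ]
[0.28, 0, 0.1, 0, 0.0, 0, 0] [-6.8 31.9  0. ]
[0.27, 0, 0.12, 0, 0.0, 0, 0] [-0.1 28.8  0. ]
[0.21, 0, 0.12, 0, 0.0, 0, 0] [ 5.1 25.7  0. ]
[0.2, 0, 0.14, 0, 0.0, 0, 0] [10.1 22.2  0. ]
```

The gripper is really 30 mm farther back than the reported TCP, so I use that offset for the push.

```bash
python3 -m jog '[[[0,0,0.8,0,0,0,0],[0,0,0.77,0,0,0,0],[0.2,0,0.02,0,0,0,0],[0.25,0,0,0,0,0,0],[0,0,0,0,0,0,0]]]'
python3 -m jog '[[[0.27,0,-0.11,0,0,0,0],[0.28,0,-0.09,0,0,0,0],[0.29,0,-0.06,0,0,0,0],[0,0,0,0,0,0,0],[0,0,0,0,0,0,0]]]'
python3 -c "
from ringm import *; ring(('scene','side','wrist'))"
```

```text
t: 15.78
tcp_pos: [0.5285, -0.057, 0.2009]
orientation: [3.141, -0.0, 1.637]
wrist_force: [-0.5, -0.6, -0.0]
gripper_width: 0.0
grasp_force: 0.1
t: 16.2
tcp_pos: [0.5272, -0.0369, 0.2072]
orientation: [3.14, 0.0, 1.637]
wrist_force: [0.2, -0.9, -0.2]
gripper_width: -0.004
grasp_force: 0.2
tcp [-42.60887498  -0.65936364  37.17140121]
scene 144 [(78, 26), (348, 20), (0, 18), (342, 18), (354, 17)]
side 78 [(78, 33), (312, 11), (0, 8), (72, 6), (318, 4)]
wrist 924 [(84, 565), (78, 145), (312, 62), (0, 41), (306, 35)]
```

Ring now follows (≈82°). Continuing along the arc.

```bash
python3 -m jog '[[[0.29,0,-0.03,0,0,0,0],[0.29,0,0.01,0,0,0,0],[0.29,0,0.04,0,0,0,0],[0.29,0,0.07,0,0,0,0],[0,0,0,0,0,0,0]]]'
python3 -m jog '[[[0.28,0,0.1,0,0,0,0],[0.27,0,0.12,0,0,0,0],[0.21,0,0.12,0,0,0,0],[0.2,0,0.14,0,0,0,0],[0,0,0,0,0,0,0]]]'
python3 -m jog '[[[0,0,0,0,0,0,0]]]'
python3 -c "
from ringm import *; ring(('scene','side','wrist'))"
```

```text
t: 16.77
tcp_pos: [0.5246, -0.0069, 0.2038]
orientation: [-3.141, -0.001, 1.637]
wrist_force: [0.6, -0.8, -0.5]
gripper_width: -0.0
grasp_force: 0.1
t: 17.18
tcp_pos: [0.5228, 0.0164, 0.1912]
orientation: [-3.14, -0.0, 1.637]
wrist_force: [-0.0, 0.4, -0.6]
gripper_width: -0.0
grasp_force: 0.1
t: 17.27
tcp_pos: [0.5232, 0.0157, 0.1918]
orientation: [-3.141, 0.0, 1.636]
wrist_force: [-0.3, -0.1, -0.6]
gripper_width: 0.003
grasp_force: 0.1
tcp [10.12828244  0.08778435 21.80990778]
scene 160 [(126, 26), (120, 24), (336, 19), (354, 18), (348, 18)]
side 58 [(120, 19), (312, 9), (0, 8), (342, 4), (318, 4)]
wrist 490 [(126, 457), (120, 33), (354, 0), (348, 0), (330, 0)]
```

```bash
python3 - <<'E'
from arc import *
def w(t):
    f=np.interp(t,[150,225],[0,40]); r=np.radians(f); return tuple(bar(t)+28*np.array([-np.sin(r),-np.cos(r)])+ (2,0))+(f,)
a=w(128); rows([(10.1,21.8,0),(10.1,46,0),(a[0],46,0),a]); print()
rows([w(t) for t in [128,134,140,146,152,158,164,170,176,182,188,194,200,206,212,218,224]])
E
```

```text
[0.0, 0, -0.97, 0, 0.0, 0, 0] [10.1 46.   0. ]
[0.6, 0, 0.0, 0, 0.0, 0, 0] [25.1 46.   0. ]
[0.0, 0, 0.55, 0, np.float64(-0.0), 0, 0] [25.1 32.2  0. ]

[0.22, 0, 0.19, 0, np.float64(-0.0), 0, 0] [30.6 27.4  0. ]
[0.2, 0, 0.21, 0, np.float64(-0.0), 0, 0] [35.6 22.   0. ]
[0.18, 0, 0.23, 0, np.float64(-0.0), 0, 0] [40.  16.1  0. ]
[0.13, 0, 0.25, 0, np.float64(-0.21), 0, 0] [43.3  9.9  1.1]
[0.07, 0, 0.26, 0, np.float64(-0.64), 0, 0] [44.8  3.3  4.3]
[0.05, 0, 0.27, 0, np.float64(-0.64), 0, 0] [45.6 -3.5  7.5]
[0.04, 0, 0.27, 0, np.float64(-0.64), 0, 0] [ 45.8 -10.4  10.7]
[0.03, 0, 0.28, 0, np.float64(-0.64), 0, 0] [ 45.1 -17.3  13.9]
[0.01, 0, 0.28, 0, np.float64(-0.64), 0, 0] [ 43.7 -24.2  17.1]
[-0.0, 0, 0.28, 0, np.float64(-0.64), 0, 0] [ 41.6 -31.   20.3]
[-0.02, 0, 0.29, 0, np.float64(-0.64), 0, 0] [ 38.8 -37.6  23.5]
[-0.03, 0, 0.29, 0, np.float64(-0.64), 0, 0] [ 35.2 -44.   26.7]
[-0.04, 0, 0.29, 0, np.float64(-0.64), 0, 0] [ 31.  -50.   29.9]
[-0.06, 0, 0.29, 0, np.float64(-0.64), 0, 0] [ 26.1 -55.6  33.1]
[-0.07, 0, 0.29, 0, np.float64(-0.64), 0, 0] [ 20.6 -60.7  36.3]
[-0.09, 0, 0.29, 0, np.float64(-0.64), 0, 0] [ 14.6 -65.2  39.5]
```

```bash
python3 -m jog '[[[0,0,-0.5,0,0,0,0],[0,0,-0.47,0,0,0,0],[0.3,0,0,0,0,0,0],[0.3,0,0,0,0,0,0],[0,0,0,0,0,0,0]]]'
python3 -c "
from ringm import *; ring(('scene','side'))"
```

```text
t: 17.83
tcp_pos: [0.5223, 0.0317, 0.2161]
orientation: [-3.141, -0.001, 1.637]
wrist_force: [0.5, 0.3, 0.3]
gripper_width: 0.001
grasp_force: 0.0
tcp [2.61428621e+01 3.27942452e-03 4.60936326e+01]
scene 165 [(120, 41), (336, 22), (354, 20), (342, 16), (348, 15)]
side 58 [(120, 19), (312, 11), (0, 5), (348, 4), (318, 4)]
```

```bash
python3 -m jog '[[[0,0,0.3,0,0,0,0],[0,0,0.2,0,0,0,0],[0.22,0,0.22,0,0,0,0],[0.2,0,0.21,0,0,0,0],[0.18,0,0.23,0,0,0,0]]]'
python3 -m jog '[[[0,0,0,0,0,0,0],[0,0,0,0,0,0,0]]]'
python3 -c "
from ringm import *; ring(('scene','side','wrist'))"
```

```text
t: 18.35
tcp_pos: [0.5215, 0.0459, 0.187]
orientation: [3.142, -0.0, 1.636]
wrist_force: [-0.3, 0.9, 1.0]
gripper_width: -0.003
grasp_force: 0.5
t: 18.52
tcp_pos: [0.5208, 0.0452, 0.1865]
orientation: [-3.139, 0.001, 1.636]
wrist_force: [-0.5, 0.6, -1.0]
gripper_width: -0.002
grasp_force: 0.0
tcp [39.72649849  0.61509762 16.50569241]
scene 162 [(144, 32), (348, 20), (0, 19), (354, 18), (138, 17)]
side 37 [(312, 9), (138, 6), (0, 6), (144, 5), (318, 3)]
wrist 398 [(144, 398), (354, 0), (342, 0), (348, 0), (330, 0)]
```

Working as planned (≈146°). Continue with tilting.

```bash
python3 -m jog '[[[0.13,0,0.25,0,-0.21,0,0],[0.07,0,0.26,0,-0.64,0,0],[0.05,0,0.27,0,-0.64,0,0],[0.04,0,0.27,0,-0.64,0,0],[0.03,0,0.28,0,-0.64,0,0]]]'
python3 -m jog '[[[0,0,0,0,0,0,0],[0,0,0,0,0,0,0]]]'
python3 -c "
from ringm import *; ring(('scene','side','wrist')); print(monitor.read_state()['orientation'])"
```

```text
t: 19.08
tcp_pos: [0.5217, 0.0507, 0.1541]
orientation: [3.14, 0.245, 1.635]
wrist_force: [0.1, 0.2, 1.0]
gripper_width: 0.004
grasp_force: 0.2
t: 19.25
tcp_pos: [0.5207, 0.0514, 0.1533]
orientation: [-3.14, 0.241, 1.638]
wrist_force: [0.0, -0.1, 0.3]
gripper_width: 0.0
grasp_force: 0.0
tcp [ 45.88902432   0.33967475 -16.68065002]
scene 130 [(336, 18), (342, 18), (354, 17), (0, 17), (174, 16)]
side 31 [(168, 22), (312, 4), (0, 2), (318, 1), (174, 1)]
wrist 410 [(174, 396), (168, 14), (354, 0), (348, 0), (330, 0)]
[3.14046108 0.24118596 1.63425225]
```

```bash
python3 -m jog '[[[0.01,0,0.28,0,-0.64,0,0],[0,0,0.28,0,-0.64,0,0],[-0.02,0,0.29,0,-0.64,0,0],[-0.03,0,0.29,0,-0.64,0,0],[0,0,0,0,0,0,0]]]'
python3 -m jog '[[[-0.04,0,0.29,0,-0.64,0,0],[-0.06,0,0.29,0,-0.64,0,0],[0,0,0,0,0,0,0],[0,0,0,0,0,0,0]]]'
python3 -c "
from ringm import *; ring(('scene','side','wrist')); print(monitor.read_state()['orientation'])"
```

```text
t: 19.82
tcp_pos: [0.5209, 0.0406, 0.1258]
orientation: [-3.138, 0.466, 1.638]
wrist_force: [-0.5, 0.2, -0.2]
gripper_width: -0.001
grasp_force: 0.1
t: 20.15
tcp_pos: [0.5224, 0.0313, 0.116]
orientation: [-3.141, 0.575, 1.635]
wrist_force: [0.2, -1.3, 0.1]
gripper_width: 0.002
grasp_force: 0.1
tcp [ 25.74264774  -0.09570349 -54.03861228]
scene 131 [(348, 20), (354, 18), (336, 17), (0, 17), (342, 16)]
side 8 [(204, 4), (210, 4), (354, 0), (348, 0), (330, 0)]
wrist 463 [(204, 404), (210, 59), (354, 0), (348, 0), (330, 0)]
[3.13919091 0.57492253 1.63289937]
```

```bash
python3 -m jog '[[[-0.07,0,0.29,0,-0.64,0,0],[-0.09,0,0.29,0,-0.64,0,0],[0,0,0,0,0,0,0],[0,0,0,0,0,0,0]]]'
python3 -m jog '[[[-0.06,0,0.12,0,-0.2,0,0],[0,0,0,0,0,0,0],[0,0,0,0,0,0,0]]]'
python3 -c "
from ringm import *; ring(('side','wrist'))"
```

```text
t: 20.63
tcp_pos: [0.5231, 0.02, 0.1063]
orientation: [-3.141, 0.687, 1.636]
wrist_force: [-0.9, 0.2, 0.1]
gripper_width: 0.002
grasp_force: 0.0
t: 20.88
tcp_pos: [0.5237, 0.0168, 0.1054]
orientation: [3.14, 0.705, 1.634]
wrist_force: [-0.8, 0.1, 0.3]
gripper_width: 0.005
grasp_force: 0.2
tcp [ 11.15966335  -0.45094533 -64.56033817]
side 1 [(222, 1), (354, 0), (342, 0), (348, 0), (330, 0)]
wrist 509 [(222, 504), (216, 5), (354, 0), (348, 0), (330, 0)]
```

The ring is at about 224°. I'll retract along the tool axis and check.

```bash
python3 -m jog '[[[0,0,-0.4,0,0,0,0],[0,0,-1,0,0,0,0],[0,0,-1,0,0,0,0],[0,0,-1,0,0,0,0],[0,0,-1,0,0,0,0]]]'
python3 -m jog '[[[0,0,-1,0,0,0,0],[0,0,-1,0,0,0,0],[0,0,-1,0,0,0,0],[0,0,0,0,0,0,0],[0,0,0,0,0,0,0]]]'
python3 - <<'E'
from ringm import *
ring(('scene','side','wrist'))
f=grab_frame("wrist"); g=grab_frame("scene"); q=grab_frame("side")
u,v=proj(g,[.524,.0056,.17])[0].astype(int); a=cv2.resize(g["pixels"][v-30:v+40,u-35:u+35,::-1],(300,300),interpolation=cv2.INTER_CUBIC)
cv2.imwrite("pics/c7.png",np.hstack([cv2.resize(f["pixels"][:,:,::-1],(400,300)),a]))
P=pts(f); d=P-np.array([.5239,.0056,.17]); c,s=np.cos(1.633),np.sin(1.633)
A=np.stack([d[...,0]*c+d[...,1]*s,-d[...,0]*s+d[...,1]*c,d[...,2]],-1)*1000
k=(abs(A[...,0])<10)&(abs(A[...,1])<8)&(A[...,2]>43)&(A[...,2]<52);print("stem top",A[k].mean(0))
k=(A[...,0]>7)&(A[...,0]<11)&(abs(A[...,1])<11)&(A[...,2]>4)&(A[...,2]<14);print("shoulder top",np.median(A[k],0))
k=(A[...,0]>12.5)&(A[...,0]<16)&(abs(A[...,1])<9)&(abs(A[...,2])<5);print("shaft top",np.median(A[k],0))
E
```

```text
t: 21.4
tcp_pos: [0.5186, 0.0886, 0.1898]
orientation: [3.141, 0.706, 1.635]
wrist_force: [0.5, 1.0, 0.1]
gripper_width: -0.0
grasp_force: 0.0
t: 21.82
tcp_pos: [0.5162, 0.1378, 0.2464]
orientation: [3.138, 0.704, 1.635]
wrist_force: [-0.4, -0.2, 0.7]
gripper_width: -0.0
grasp_force: 0.0
tcp [132.39932526  -0.5228943   76.40555898]
scene 105 [(0, 18), (342, 17), (336, 15), (354, 15), (348, 14)]
side 50 [(222, 25), (312, 10), (228, 6), (216, 5), (318, 4)]
wrist 456 [(222, 256), (216, 79), (312, 43), (306, 41), (336, 13)]
stem top [nan nan nan]
shoulder top [10.0677038  -0.91030107  7.23940543]
shaft top [15.25168461  0.09993525 -1.49426047]<stdin>:8: RuntimeWarning: Mean of empty slice.
  ret = um.true_divide(
```

View pics/c7.png

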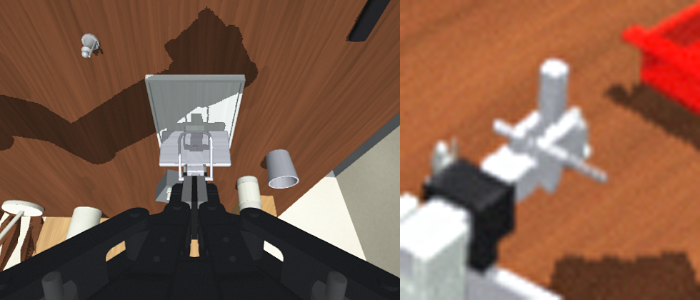

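The final view shows the pin upright with its shoulder down on the shaft, the ring hanging past the free end at about 222° (wrist (193,170), scene crop (575,165)), and the gripper clear.

```bash
python3 -c "
from cell import job; print(job.finish_job())"
```

```text
the job is handed in; nothing more can be done
None
```

The linchpin is home in the shaft and released, its ring hangs round the shaft at about 222° (3.87 rad), and the job was handed in at about 22 s; readings on the stand stayed under about 10 N, but I got no verdict back from the judge.

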